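# Tip the sharpening stone out of its block and set it on the bench rest

## Robot

A 6-joint arm with a two-finger parallel gripper is mounted at the origin on a cart in front of the work surface, level with it; the furniture and walls round the work are solid. World frame = base frame: x ahead of the robot, y to its left, z up, the work surface at z = 0. Lengths are in m, angles in rad, forces in N, time in s.
With the tool pointing down it reaches from about 0.35 to 0.975 m from the base axis. Payload 4.9 kg.
Tool frame: the origin (TCP) lies at the very end of the fingers, on their centre line; the grasp point (between the pads) lies behind it (manip.pinch_z is the y of the grasp point in the tool frame, in m); y points along the fingers, x is the direction in which the jaws open and shut, and the axes are right-handed (so a half turn about y gives the same grasp; the last joint's range is limited). The gripper opens to 85 mm and grips with 20 to 120 N. Pads are 22 mm wide; open, the fingers measure 114 mm over their backs; the gripper's body (76 mm by 85 mm) begins 54 mm behind the grasp point. The pads swing forward as they close: fully open they stand 13 mm farther back than shut.
Start: joints at [-0.119, 0.053, 1.613, -0, 1.476, -0.119], TCP at [0.625, 0, 0.231] pointing down, gripper open.
Joint ranges: [-3.01, 3.01], [-1.01, 2.22], [0.06, 2.58], [-1.02, 4.17], [0.09, 2.62], [-3.14, 3.14]. Speed limits (rad/s): [2.57, 2.57, 3.14, 3.14, 3.14, 3.14].

## Interface

Orientations are given as a unit quaternion [w, x, y, z].
In Python, from plant import manip gives the robot as it stands.
- The arm moves only by the tool drive_tool, never from a script. Its argument "motion" is a list of rows, each a list of 3 entries, a list of its own where there are three numbers: the shift along the tool's x, y, z in units of 25 mm (1.0 is 25 mm), then the turn, a rotation vector about the tool's x, y, z in units of 5 degrees (1.0 is 5 degrees), then the closure, from -1 (fully open) to 1 (shut). A call has 1 to 12 rows; each row shifts and turns the commanded pose from where the row before left it, along the tool's axes as they then stand; what a row does not reach is not made up. A row lasts 1/10 s, in which the tool goes at most 50 mm and 8.59 degrees, less where a joint would pass 70% of its speed; a pose out of reach is approached as far as the arm can. A call is refused whole if a number of a shift passes 1 or a number of a turn 1, either way. A call with a gripper value outside its range is refused whole. The fingers move at their own pace and stop on an object; the grip force is fixed at half the most. Time passes only in rows, so rows that do not move let the fingers close. It gives the time, the measured TCP pose, the force and the opening at its end, in the units of the state.
- manip.state(): the state, without advancing time (a new reading comes with each control period).
- manip.grab_frame(name): name is "scene" or "side" or "wrist"; returns a dict with "img" (384x512x3 uint8, blue, green, red), "range_z" (384x512 float32, m along the optical axis (not along the pixel's ray), 0 where there is no reading), "camera_matrix" (3x3 intrinsics, pixels), "k1" (the pictures are not rectified: a ray, as slopes to the right and down, at radius r is drawn at 1 + k1 r^2 times it, then the intrinsics apply), "world_from_camera" (4x4, takes a point from camera to world coordinates); the wrist camera has in their place "T_tool_cam" (4x4, takes a point from camera to tool coordinates, whose origin is the TCP and whose axes are the tool frame's). Camera axes: x right, y down, z forward; pixel columns grow to the right and rows downward; lengths in m; the calibration is good to about 2 mm. A picture is of the moment at which its call begins: read the wrist's pose just before it.
- manip.job_done(): hands the job in, once; it reports no verdict.
The state is a dict: "time": time; "joint_pos": joint angles; "joint_vel": joint speeds; "joint_efforts": joint torques, N m; "tool_pos": TCP position; "tool_rot": TCP orientation; "contact_force": force on the tool from outside, world axes, zero at the start; "ft_torque": the same for the moment, N m; "gripper_width": opening from 0.0 (shut) to 1.0 (fully open).
Only numpy, scipy, OpenCV 4.12 (cv2) and the standard library are available. Lean on these libraries where they do the work, as an engineer would, in place of code of your own. Each camera call takes 0.05 s, during which the arm holds its last target. There are 200 camera calls.

## Task

Get the sharpening stone ready for the cheese knives: it lies flush in its wooden storage block, so press down the end beside the thumb notch until the other end tips up out of the pocket, then take it by the raised end. Set it down gently, the same face up, flat on the metal bench rest between the two end stops and lined up with the rest. Do not drop the stone, and leave the tin, the roll of tape and the cheese portion where they are.

Things in the scene. Friction and masses are not known exactly. Their poses are not given: they have to be found in the camera images.
- stone: grey two-layer sharpening stone, a plain bar 130 x 50 x 28 mm (x, y, z), 0.26 to 0.5 kg. Origin: centre of its underside; x along its length, y across, z up through its top face. At the start it lies in the block's pocket, axes along the block's, top level with the block's top. Pressed fully down at its -x end it tips about 32 degrees, +x end up, and stays so when let go.
- press_end (a point): point on the stone's top face near its -x end (beside the thumb notch), 45 mm from the middle: pressing here takes only 1 or 2 N and tips the stone; the face here sinks 20 to 27 mm below the block's top until the stone's end meets the well floor
- grip_end (a point): point inside the stone near its +x end, 53 mm from the middle, at half thickness: once tipped, this end stands above the block (its lower edge about 8 mm, its upper edge about 32 mm above the block's top) and can be gripped across the stone's 50 mm width
- block: wooden storage block, fixed, 166 x 78 mm, 69 mm high. Origin: on the worktop under the middle of the stored stone; x along its length, z up. Open-topped pocket from x = -74 to +68 mm, 54 mm wide: 9 mm free at the stone's -x end, 3 mm at the +x end, 2 mm at each side. Walls 12 mm thick; the -x end wall has the thumb notch (26 mm wide, 13 mm deep).
- step (a point): edge of the step in the pocket floor, at x = -3 mm of the block: on its +x side a flat ledge 41 mm above the worktop carries the stone; on its -x side the floor drops to a well 8 mm above the worktop. The stone tips over this edge
- rest: metal bench rest, fixed, a low bar 162 mm long, 44 mm wide (narrower than the stone), its flat top at z = 20 mm, with a stop plate at each end: inner faces at x = -73 and +73 mm, rising 10 mm above the top. Origin: on the worktop under its centre; x along its length, z up; both ends are alike. The stone goes between the stops, either way round.
- glass_screen: clear low glass screen with a metal foot, fixed, 0.24 m high: it stands upright across the worktop behind the work (leaning slightly away from the robot), along world y from about y = +0.24 m to the right; its foot is at about x = 0.61 to 0.63 m. Keep the gripper and arm off it
- tin: flat fish tin, 63 x 105 x 24 mm, loose, a bystander on the worktop; origin: centre of its underside
- tape: roll of paper tape lying flat, 62 mm across, 19 mm high, loose, a bystander; origin: centre of its underside
- cheese: wrapped wedge of cheese, 69 x 101 x 47 mm, loose, a bystander; origin: centre of its underside

How it is judged:
By the outcome, as a careful person would: the job done as asked, in the order asked, and still so for the second after the job is handed in, with the robot touching nothing.
It also fails if it takes over 51 s, if anything falls off the work surface, if the arm or the gripper's body presses on something with over 40 N, if the wrist force passes 120 N, or if a joint passes its speed limit or range.

## Working session

There is one attempt and no reset: what is moved stays moved. The work goes in short steps, Python scripts to look and compute and a tool call to move; the robot and the scene stay as the last step left them, time stands still between calls to the robot, and variables do not carry over. Pictures are saved under pics/ and viewed, about 8 in all and at most 12, crops included, and the job is handed in when it is done.

Besides the shell and the picture viewer there is one more tool, called after "Request:" in YAML: its name, and indented under it one key for each argument. drive_tool: Moves the arm, as the interface text tells. Its arguments: {"type":"object","properties":{"motion":{"type":"array","items":{"type":"array"}}},"required":["motion"]}

```bash
ls; mkdir -p pics; cat > h.py <<'E'
import numpy as np, cv2
from scipy.spatial.transform import Rotation as R
from plant import manip
def q2R(q): return R.from_quat([q[1],q[2],q[3],q[0]]).as_matrix()
def grab(n,save=None):
    s=manip.state(); f=manip.grab_frame(n)
    if 'T_tool_cam' in f:
        T=np.eye(4);T[:3,:3]=q2R(s['tool_rot']);T[:3,3]=s['tool_pos']; f['T']=T@np.array(f['T_tool_cam'])
    else: f['T']=np.array(f['world_from_camera'])
    if save: cv2.imwrite('pics/'+save,f['img'])
    return f
def slopes(f,uv):
    K=np.array(f['camera_matrix'],float); k=f['k1']
    return cv2.undistortPoints(np.array(uv,float).reshape(-1,1,2),K,np.array([k,0,0,0,0],float)).reshape(-1,2)
def onplane(f,uv,z):
    s=slopes(f,uv); d=np.c_[s,np.ones(len(s))]@f['T'][:3,:3].T; o=f['T'][:3,3]
    return o+d*((z-o[2])/d[:,2])[:,None]
def cloud(f):
    h,w=f['range_z'].shape; u,v=np.meshgrid(np.arange(w),np.arange(h))
    s=slopes(f,np.stack([u.ravel(),v.ravel()],1)); z=f['range_z'].ravel()[:,None]
    P=np.c_[s*z,z]@f['T'][:3,:3].T+f['T'][:3,3]; P[z[:,0]==0]=np.nan
    return P.reshape(h,w,3)
E
python3 - <<'E'
from h import *
for n in ['scene','side','wrist']:
    f=grab(n,n+'0.png'); print(n,f['camera_matrix'],f['k1'],np.round(f['T'],3))
s=manip.state();print({k:np.round(v,3) for k,v in s.items()},manip.pinch_z, [a for a in dir(manip) if a[0]!='_'])
a=[cv2.imread(f'pics/{n}0.png') for n in ['scene','wrist']]
E
```

```text
pics
scene [[469.3626782    0.         259.39727114]
 [  0.         469.3626782  195.03715502]
 [  0.           0.           1.        ]] 0.003817050202790504 [[-0.879 -0.198  0.434 -0.182]
 [-0.477  0.403 -0.781  1.356]
 [-0.02  -0.893 -0.449  0.844]
 [ 0.     0.     0.     1.   ]]
side [[468.45018512   0.         257.37098554]
 [  0.         468.45018512 188.78755411]
 [  0.           0.           1.        ]] 0.018844210700465536 [[ 0.99  -0.028  0.137  0.318]
 [-0.138 -0.336  0.932 -1.658]
 [ 0.02  -0.942 -0.336  0.666]
 [ 0.     0.     0.     1.   ]]
wrist [[284.34691619   0.         257.54973351]
 [  0.         284.34691619 192.36895517]
 [  0.           0.           1.        ]] -0.018144440481324145 [[ 1.     0.001 -0.001  0.625]
 [ 0.001 -0.956 -0.292  0.074]
 [-0.002  0.292 -0.956  0.372]
 [ 0.     0.     0.     1.   ]]
{'time': np.float64(0.15), 'joint_pos': array([-0.119,  0.053,  1.614,  0.   ,  1.476, -0.119]), 'joint_vel': array([ 0.002, -0.   , -0.004, -0.001,  0.001,  0.   ]), 'joint_efforts': array([ 1.0000e-03, -3.9424e+01, -3.7072e+01, -0.0000e+00,  5.0000e-03,
        0.0000e+00]), 'tool_pos': array([0.625, 0.   , 0.23 ]), 'tool_rot': array([ 0.707, -0.707,  0.001,  0.001]), 'contact_force': array([-0.008,  0.18 ,  0.568]), 'ft_torque': array([-0.024, -0.001, -0.046]), 'gripper_width': np.float64(1.002)} -0.0187 ['IKError', 'grab_frame', 'job_done', 'pinch_z', 'state']
```

View pics/scene0.png

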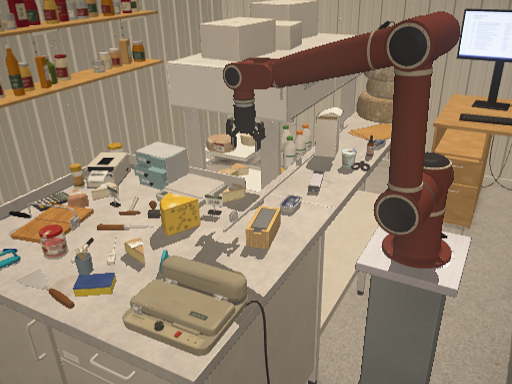

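View pics/wrist0.png

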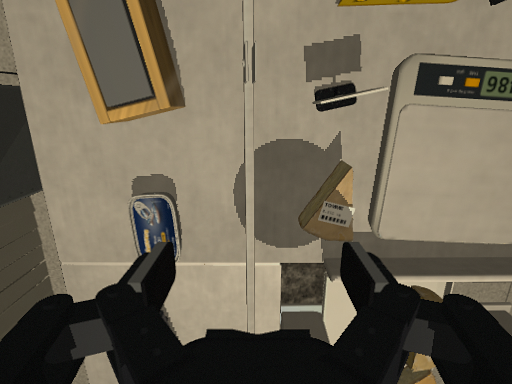

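View pics/side0.png

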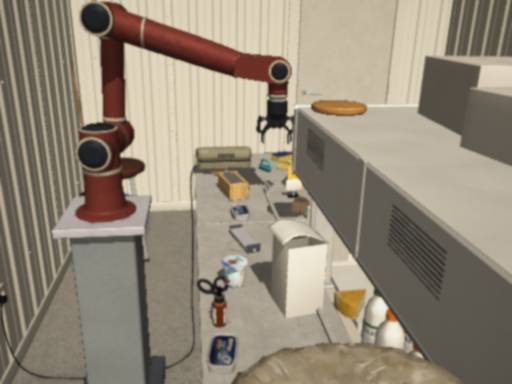

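The wrist view shows the block at the upper left (stone about (115,50)), the tin at (155,225), the cheese at (330,200) and the glass screen foot as a vertical line at u≈250. The scene view shows the block at (262,225), the tin at (290,205) and the rest at about (315,183). I'll measure roughly and check the glass clearance.

```bash
python3 - <<'E'
from h import *
f=grab('scene');g=grab('side')
for nm,ff,pts in [('scene',f,[(270,213),(258,222),(290,205),(312,183),(316,178),(316,190),(370,155),(228,215),(270,190)]),('side',g,[(236,178),(240,210),(243,238),(238,229),(252,247),(220,345),(233,270),(270,195)])]:
    P=cloud(ff)
    for u,v in pts: print(nm,(u,v),np.round(P[v,u],3),'tbl',np.round(onplane(ff,[(u,v)],0)[0],3))
w=grab('wrist');P=cloud(w)
for u,v in [(112,50),(105,100),(155,225),(330,200),(250,100),(250,200),(245,60),(250,20)]: print('wrist',(u,v),np.round(P[v,u],3))
a=f['img'][150:270,200:360]; b=g['img'][150:290,190:330]
a=cv2.resize(a,None,fx=3,fy=3,interpolation=cv2.INTER_CUBIC); b=cv2.resize(b,None,fx=2.57,fy=2.57,interpolation=cv2.INTER_CUBIC)[:360]
cv2.imwrite('pics/c1.png',np.hstack([a,b])[:, :800])
E
```

```text
scene (270, 213) [0.473 0.105 0.066] tbl [ 0.528 -0.001  0.   ]
scene (258, 222) [0.481 0.176 0.064] tbl [0.536 0.078 0.   ]
scene (290, 205) [ 0.473 -0.058  0.019] tbl [ 0.489 -0.091  0.   ]
scene (312, 183) [ 0.476 -0.278  0.017] tbl [ 0.49  -0.311  0.   ]
scene (316, 178) [ 0.482 -0.335  0.015] tbl [ 0.494 -0.365  0.   ]
scene (316, 190) [ 0.44  -0.233  0.012] tbl [ 0.449 -0.256  0.   ]
scene (370, 155) [ 0.362 -0.713  0.003] tbl [ 0.364 -0.721  0.   ]
scene (228, 215) [ 0.662  0.079 -0.002] tbl [0.661 0.082 0.   ]
scene (270, 190) [ 0.605 -0.15   0.013] tbl [ 0.618 -0.174  0.   ]
side (236, 178) [0.494 0.135 0.068] tbl [0.514 0.34  0.   ]
side (240, 210) [ 0.487 -0.092  0.021] tbl [ 0.492 -0.04   0.   ]
side (243, 238) [ 0.472 -0.326  0.022] tbl [ 0.477 -0.281  0.   ]
side (238, 229) [ 0.463 -0.252  0.02 ] tbl [ 0.468 -0.209  0.   ]
side (252, 247) [ 0.492 -0.39   0.022] tbl [ 0.498 -0.348  0.   ]
side (220, 345) [ 0.367 -0.835  0.022] tbl [ 0.368 -0.808  0.   ]
side (233, 270) [ 0.416 -0.589  0.059] tbl [ 0.426 -0.485  0.   ]
side (270, 195) [0.629 0.1   0.004] tbl [0.631 0.11  0.   ]
wrist (112, 50) [0.483 0.127 0.068]
wrist (105, 100) [0.468 0.08  0.067]
wrist (155, 225) [ 0.488 -0.079  0.022]
wrist (330, 200) [ 0.714 -0.036  0.044]
wrist (250, 100) [0.616 0.081 0.011]
wrist (250, 200) [ 0.615 -0.047  0.011]
wrist (245, 60) [0.612 0.121 0.044]
wrist (250, 20) [0.617 0.167 0.011]
```

View pics/c1.png

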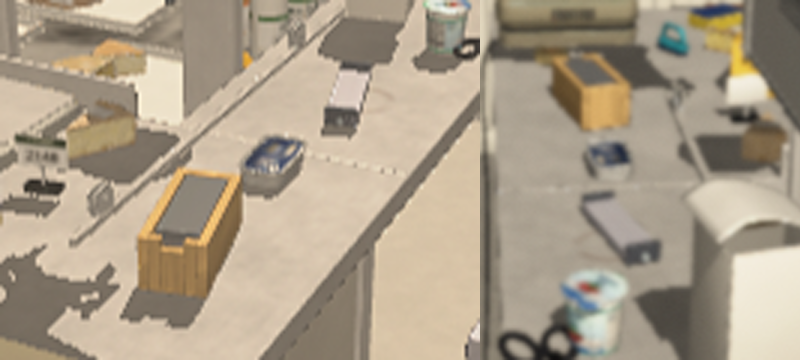

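The scene shows the thumb notch at the block's +y end, so the block's +x points towards world -y. The rest lies near (0.47,-0.32), running roughly along y. I'll rise first, clear of the glass, then go above the block.

Request:
drive_tool:
  motion:
    - [[0,-1,0],[0,0,0],-1]
    - [[0,-1,0],[0,0,0],-1]
    - [[-1,-0.2,0],[0,0,0],-1]
    - [[-1,0,1],[0,0,0],-1]
    - [[-1,0,1],[0,0,0],-1]
    - [[-1,0,1],[0,0,0],-1]
    - [[-1,0,1],[0,0,0],-1]
    - [[-0.8,0,1],[0,0,0],-1]
    - [[0,0,1],[0,0,0],-1]
    - [[0,0,0],[0,0,0],-1]
    - [[0,0,0],[0,0,0],-1]
    - [[0,0,0],[0,0,0],-1]

```text
time: 1.5
tool_pos: [0.4802, 0.1493, 0.2862]
tool_rot: [-0.707, 0.707, -0.0, 0.0]
contact_force: [-0.0, 0.1, -0.9]
gripper_width: 1.001
```

```bash
python3 - <<'E'
from h import *
f=grab('wrist','w1.png'); s=manip.state(); print(np.round(s['tool_pos'],4),np.round(s['tool_rot'],4),s['contact_force'],s['time'],s['gripper_width'])
P=cloud(f); hsv=cv2.cvtColor(f['img'],cv2.COLOR_BGR2HSV)
m=((P[...,2]>0.062)&(P[...,2]<0.078)).astype(np.uint8)
gray=(m>0)&(hsv[...,1]<60)
for nm,mm in [('block',m),('stone',gray.astype(np.uint8))]:
    n,l,st,c=cv2.connectedComponentsWithStats(mm)
    i=1+np.argmax(st[1:,4]); cs,_=cv2.findContours((l==i).astype(np.uint8),0,2)
    h=cv2.convexHull(max(cs,key=cv2.contourArea)); Q=onplane(f,h.reshape(-1,2),0.069)[:,:2]
    print(nm,st[i],cv2.minAreaRect((Q*1000).astype(np.float32)), np.round(cv2.boxPoints(cv2.minAreaRect((Q*1000).astype(np.float32)))), 'z',np.nanmedian(P[l==i][:,2]))
E
```

```text
[0.4803 0.1492 0.2862] [-7.070e-01  7.072e-01 -5.000e-04  3.000e-04] [-0.3454421  -0.5028951  -1.06430404] 1.55 0.9980962499465401
block [ 210   96   87  136 6760] ((478.41650390625, 146.13381958007812), (77.40254974365234, 164.83029174804688), 12.930412292480469) [[422. 218.]
 [459.  57.]
 [535.  74.]
 [498. 235.]] z 0.06782378443821821
stone [ 225  116   59  104 3713] ((478.1577453613281, 143.37939453125), (49.05419158935547, 128.91571044921875), 13.377541542053223) [[439. 200.]
 [469.  75.]
 [517.  86.]
 [487. 212.]] z 0.06790236946042683
```

View pics/w1.png

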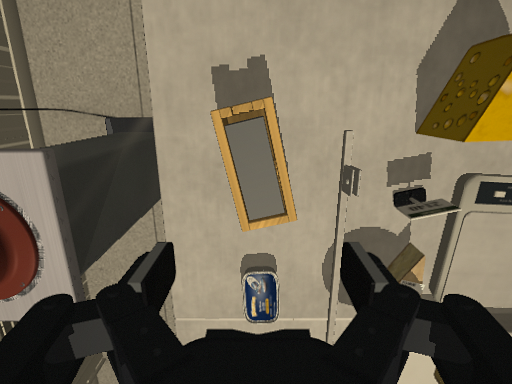

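Block and stone measure 77×165 and 49×129 mm, at stone centre (0.4785,0.1433), with block +x = (0.226,-0.974). The wrist picture confirms the pocket gap and notch at the +y end, (243,112). I'll close the fingers, turn −13° about tool y, and go above press_end at (0.4683,0.187).

Request:
drive_tool:
  motion:
    - [[-0.48,0,0.8],[0,0,0],1]
    - [[0,0,0.72],[0,0,0],1]
    - [[0,1,0],[0,-0.87,0],1]
    - [[0,1,0],[0,-0.87,0],1]
    - [[0,1,0],[0,-0.87,0],1]
    - [[0,1,0],[0,0,0],1]
    - [[0,1,0],[0,0,0],1]
    - [[0,1,0],[0,0,0],1]
    - [[0,1,0],[0,0,0],1]
    - [[0,0.8,0],[0,0,0],1]
    - [[0,0,0],[0,0,0],1]
    - [[0,0,0],[0,0,0],1]

```text
time: 2.75
tool_pos: [0.4683, 0.1874, 0.0914]
tool_rot: [-0.703, 0.703, 0.08, -0.08]
contact_force: [0.3, 0.6, 0.6]
gripper_width: 0.001
```

Request:
drive_tool:
  motion:
    - [[0,0.4,0],[0,0,0],1]
    - [[0,0.4,0],[0,0,0],1]
    - [[0,0.16,0],[0,0,0],1]
    - [[0,0.12,0],[0,0,0],1]
    - [[0,0.12,0],[0,0,0],1]
    - [[0,0.12,0],[0,0,0],1]
    - [[0,0.12,0],[0,0,0],1]
    - [[0,0,0],[0,0,0],1]

```text
time: 3.55
tool_pos: [0.4676, 0.1879, 0.0548]
tool_rot: [-0.702, 0.703, 0.08, -0.081]
contact_force: [-1.2, 0.3, -0.2]
gripper_width: 0.002
```

Request:
drive_tool:
  motion:
    - [[0,0.08,0],[0,0,0],1]
    - [[0,0.08,0],[0,0,0],1]
    - [[0,0.08,0],[0,0,0],1]
    - [[0,0,0],[0,0,0],1]

```text
time: 3.95
tool_pos: [0.4687, 0.1882, 0.0515]
tool_rot: [-0.702, 0.703, 0.08, -0.08]
contact_force: [-4.8, -1.6, 12.6]
gripper_width: -0.002
```

The press met a firm stop at 12.6 N. Lifting off, opening and looking.

Request:
drive_tool:
  motion:
    - [[0,-0.5,0],[0,0,0],1]
    - [[0,-1,0],[0,0,0],1]
    - [[0,-1,0],[0,0,0],0]
    - [[0,-1,0],[0,0,0],-1]
    - [[0,-1,-0.5],[0,0,0],-1]
    - [[0,-1,-1],[0,0,0],-1]
    - [[0,-0.5,-0.5],[0,0,0],-1]
    - [[0,0,0],[0,0,0],-1]
    - [[0,0,0],[0,0,0],-1]

```text
time: 4.85
tool_pos: [0.4789, 0.1394, 0.1985]
tool_rot: [0.703, -0.702, -0.08, 0.08]
contact_force: [0.7, 0.3, -1.1]
gripper_width: 1.0
```

```bash
python3 - <<'E'
from h import *
f=grab('wrist','w2.png'); s=manip.state(); print(np.round(s['tool_pos'],4),np.round(s['tool_rot'],4),s['contact_force'],s['time'],s['gripper_width'])
P=cloud(f); hsv=cv2.cvtColor(f['img'],cv2.COLOR_BGR2HSV)
c=np.array([.4791,.1432,0]); u=np.array([.226,-.974,0]); v=np.array([.974,.226,0])
D=P-c; X=D@u*1000; Y=D@v*1000
for x in range(-72,84,6):
    k=(abs(X-x)<2)&(abs(Y)<15); print(x,k.sum(),np.round(np.nanmedian(P[k][:,2])*1000,1) if k.sum() else None,end=' | ')
k=(abs(Y)<15)&(X>-40)&(X<60)&(P[...,2]>.03); p=np.polyfit(X[k],P[k][:,2]*1000,1); print('slope deg',np.degrees(np.arctan(p[0])),p)
m=((P[...,2]>0.08)&(abs(X)<80)&(abs(Y)<40)).astype(np.uint8); print('raised Y range',np.percentile(Y[m>0],[1,50,99]),'X',np.percentile(X[m>0],[1,99]))
E
```

```text
[0.4784 0.1396 0.1977] [ 0.7027 -0.7024 -0.0795  0.0812] [-0.15749872  0.83103483 -0.92918457] 4.9 0.9983374018152253
-72 143 7.8 | -66 115 33.9 | -60 116 37.6 | -54 116 41.0 | -48 116 44.6 | -42 144 48.4 | -36 119 52.1 | -30 143 55.5 | -24 121 59.3 | -18 260 64.1 | -12 152 66.7 | -6 5592 280.5 | 0 144 73.9 | 6 146 77.6 | 12 149 81.3 | 18 151 84.8 | 24 156 88.4 | 30 151 92.3 | 36 158 95.8 | 42 48 95.0 | 48 31 87.4 | 54 2 78.3 | 60 0 None | 66 4 64.7 | 72 95 68.0 | 78 88 67.9 | slope deg -62.34641487362203 [ -1.90847419 208.8139311 ]
raised Y range [-38.66761568  -0.3059958   38.6043036 ] X [-16.06337198  39.39244038]
```

View pics/w2.png

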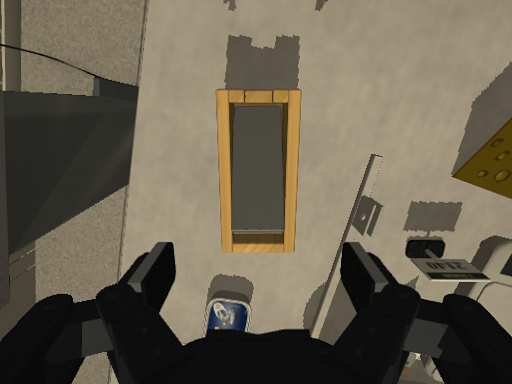

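The picture shows the stone's raised end at about (258,232), with the low end by the notch. The top-face profile slopes 31.2° and its upper edge is at X≈41, z≈99. That matches the description. I'll grip with the tool leaned 15°, so the fingertips stay above the block walls. Pre-grasp first.

Request:
drive_tool:
  motion:
    - [[0.06,0.9,-0.5],[0,0,0],-1]
    - [[0,0.9,-0.48],[0,0,0],-1]
    - [[0,0.9,0],[0,0,0],-1]
    - [[0,0,0],[-1,0,0],-1]
    - [[0,0,0],[-1,0,0],-1]
    - [[0,0,0],[-1,0,0],-1]
    - [[0,0,0],[0,0,0],-1]
    - [[0,0,0],[0,0,0],-1]

```text
time: 5.7
tool_pos: [0.4852, 0.1165, 0.1302]
tool_rot: [-0.605, 0.788, 0.09, -0.071]
contact_force: [-0.3, -0.4, 0.7]
gripper_width: 1.0
```

```bash
cat >> h.py <<'E'
def rel(target):
    s=manip.state(); Rm=q2R(s['tool_rot']); p=np.array(s['tool_pos'])
    print('pos',np.round(p,4),'F',np.round(s['contact_force'],1),'w',round(float(s['gripper_width']),3),'t',s['time'],'toolx,y',np.round(Rm[:,0],3),np.round(Rm[:,1],3),'j',np.round(s['joint_pos'],2))
    if target is not None: print('need tool units',np.round(Rm.T@(np.array(target)-p)/.025,3))
E
python3 - <<'E'
from h import *
rel([.4889,.1010,.072])
f=grab('wrist'); P=cloud(f); c=np.array([.4791,.1432,0]); u=np.array([.226,-.974,0]); v=np.array([.974,.226,0])
D=P-c; X=D@u*1000; Y=D@v*1000; Z=P[...,2]*1000
for x in (15,25,32): 
    k=(abs(X-x)<2)&(abs(Z-(74+.606*x))<3)&(abs(Y)<27); print(x,k.sum(),np.percentile(Y[k],[1,99]),np.median(Z[k]))
E
```

```text
pos [0.4852 0.1165 0.1302] F [-0.3 -0.4  0.7] w 1.0 t 5.7 toolx,y [ 0.974  0.228 -0.003] [ 0.056 -0.251 -0.966] j [ 0.23 -0.14  1.99 -0.27  1.3   0.07]
need tool units [ 0.011  2.415 -0.017]
15 513 [-25.54765733  23.3128279 ] 82.92435729789499
25 523 [-24.76868039  24.06285845] 89.12743505242656
32 522 [-24.6943186   23.56371963] 93.40162316254613
```

Request:
drive_tool:
  motion:
    - [[-0.02,0.8,0],[0,0,0],-1]
    - [[0,0.7,0],[0,0,0],-1]
    - [[0,0.5,0],[0,0,0],-1]
    - [[0,0.3,0],[0,0,0],-1]
    - [[0,0.1,0],[0,0,0],-1]
    - [[0,0,0],[0,0,0],-1]
    - [[0,0,0],[0,0,0],-1]

```text
time: 6.45
tool_pos: [0.4899, 0.1007, 0.0746]
tool_rot: [-0.605, 0.788, 0.091, -0.069]
contact_force: [-0.2, -0.2, 0.2]
gripper_width: 0.996
```

Request:
drive_tool:
  motion:
    - [[0,0,0],[0,0,0],-0.4]
    - [[0,0,0],[0,0,0],-0.2]
    - [[0,0,0],[0,0,0],0]
    - [[0,0,0],[0,0,0],1]
    - [[0,0,0],[0,0,0],1]
    - [[0,0,0],[0,0,0],1]
    - [[0,0,0],[0,0,0],1]

```text
time: 7.15
tool_pos: [0.4896, 0.1008, 0.0742]
tool_rot: [-0.605, 0.788, 0.09, -0.069]
contact_force: [-0.5, 2.5, 3.4]
gripper_width: 0.569
```

Gripped (width ≈ 48–50 mm). Lifting straight up slowly.

Request:
drive_tool:
  motion:
    - [[0,-0.29,-0.08],[0,0,0],1]
    - [[0,-0.39,-0.1],[0,0,0],1]
    - [[0,-0.58,-0.16],[0,0,0],1]
    - [[0,-0.68,-0.18],[0,0,0],1]
    - [[0,-0.78,-0.21],[0,0,0],1]
    - [[0,-0.78,-0.21],[0,0,0],1]
    - [[0,-0.68,-0.18],[0,0,0],1]
    - [[0,-0.39,-0.1],[0,0,0],1]
    - [[0,0,0],[0,0,0],1]
    - [[0,0,0],[0,0,0],1]

```text
time: 8.15
tool_pos: [0.4885, 0.1004, 0.1912]
tool_rot: [-0.605, 0.788, 0.09, -0.07]
contact_force: [0.3, 0.1, -4.9]
gripper_width: 0.574
```

```bash
python3 - <<'E'
from h import *
rel(None)
f=grab('side','s3.png'); g=grab('wrist','w3.png'); h=grab('scene')
a=f['img'][110:290,180:340]; b=h['img'][110:230,220:360]
z=lambda i,k:cv2.resize(i,None,fx=k,fy=k,interpolation=cv2.INTER_CUBIC)
A=z(a,2.5); B=z(b,2.85)[:,:400]; H=max(len(A),len(B)); pad=lambda i:np.vstack([i,np.zeros((H-len(i),i.shape[1],3),np.uint8)])
cv2.imwrite('pics/c3.png',np.hstack([pad(A),pad(B)]))
# rest from side + scene: z slab
for nm,F in (('side',f),('scene',h)):
    P=cloud(F); m=((P[...,0]>.40)&(P[...,0]<.56)&(P[...,1]<-.2)&(P[...,1]>-.44)&(P[...,2]>.012)&(P[...,2]<.04)).astype(np.uint8)
    n,l,st,c=cv2.connectedComponentsWithStats(m); i=1+np.argmax(st[1:,4])
    Q=(P[l==i][:,:2]*1000).astype(np.float32); print(nm,st[i],cv2.minAreaRect(Q),np.median(P[l==i][:,2]))
E
```

```text
pos [0.4885 0.1004 0.1912] F [ 0.3  0.1 -4.9] w 0.574 t 8.15 toolx,y [ 0.974  0.226 -0.002] [ 0.057 -0.253 -0.966] j [ 0.2  -0.21  1.94 -0.27  1.41  0.01]
side [230 224  31  28 413] ((476.67547607421875, -314.587646484375), (45.926815032958984, 169.11463928222656), 14.764595031738281) 0.020839820291602584
scene [308 171  16  20 215] ((470.720458984375, -305.20513916015625), (44.93270492553711, 175.78857421875), 15.163079261779785) 0.01789853616349768
```

View pics/c3.png

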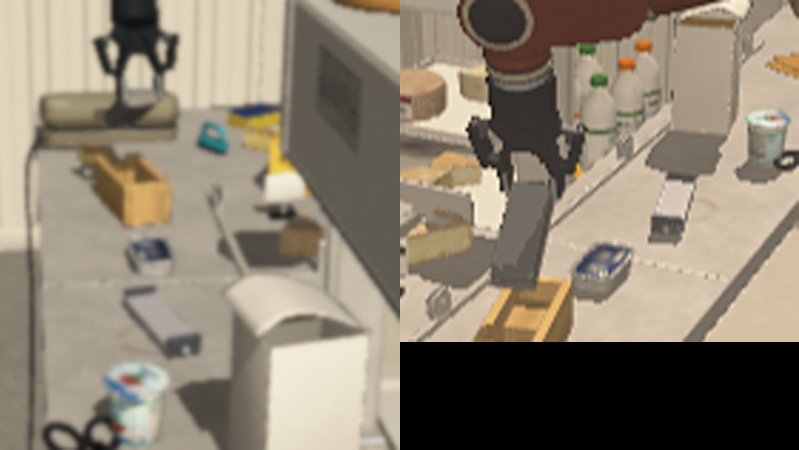

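The stone is held (about 5 N), clear of the block. The pictures show the rest at about (0.475,-0.31), yawed much like the block. The tin and the other bystanders are undisturbed. Levelling the stone in place.

Request:
drive_tool:
  motion:
    - [[0,0,0],[0.5,0,0],1]
    - [[0,0,0],[0.8,0,0],1]
    - [[0,0,0],[0.8,0,0],1]
    - [[0,0,0],[0.8,0,0],1]
    - [[0,0,0],[0.8,0,0],1]
    - [[0,0,0],[0.8,0,0],1]
    - [[0,0,0],[0.8,0,0],1]
    - [[0,0,0],[0.6,0,0],1]
    - [[0,0,0],[0.3,0,0],1]
    - [[0,0,0],[0,0,0],1]
    - [[0,0,0],[0,0,0],1]

```text
time: 9.4
tool_pos: [0.4891, 0.1006, 0.1917]
tool_rot: [0.793, -0.598, -0.068, 0.091]
contact_force: [-0.1, -1.2, -4.3]
gripper_width: 0.567
```

```bash
python3 - <<'E'
from h import *
rel([.37,-.345,.20])
f=grab('wrist'); P=cloud(f); s=manip.state(); Rm=q2R(s['tool_rot']); T=(P-np.array(s['tool_pos']))@Rm*1000
# stone in tool frame: x in +-22, beyond fingers z>15
k=(abs(T[...,0])<15)&(P[...,2]>.1)&(T[...,2]>18)&(T[...,2]<130)&(T[...,1]>-60)
p=np.polyfit(T[k][:,2],T[k][:,1],1);print(k.sum(),'tool y vs z slope deg',np.degrees(np.arctan(p[0])),p,'zrange',T[k][:,2].min(),T[k][:,2].max())
Q=P[k]; A=np.c_[Q[:,:2],np.ones(len(Q))]; print('world plane',np.linalg.lstsq(A,Q[:,2],rcond=None)[0], 'z',np.median(Q[:,2]))
E
```

```text
pos [0.4891 0.1006 0.1917] F [-0.1 -1.2 -4.3] w 0.567 t 9.4 toolx,y [ 0.974  0.226 -0.001] [-0.063  0.268 -0.962] j [-0.1  -0.2   1.94  0.26  1.5  -0.36]
need tool units [ -8.667  -4.789 -15.569]
14156 tool y vs z slope deg 16.47921469727967 [  0.29581893 -22.0468668 ] zrange 18.012494044481823 121.52622699426746
world plane [ 0.00090079 -0.00929673  0.21356661] z 0.21245756937892268
```

The stone is level within 0.5°, its underside 7 mm below TCP height. Moving beside the rest to view it.

Request:
drive_tool:
  motion:
    - [[-0.22,-0.12,-0.4],[0,0,0],1]
    - [[-0.39,-0.22,-0.7],[0,0,0],1]
    - [[-0.557,-0.308,-1],[0,0,0],1]
    - [[-0.557,-0.308,-1],[0,0,0],1]
    - [[-0.557,-0.308,-1],[0,0,0],1]
    - [[-0.557,-0.308,-1],[0,0,0],1]
    - [[-0.557,-0.308,-1],[0,0,0],1]
    - [[-0.557,-0.308,-1],[0,0,0],1]
    - [[-0.557,-0.308,-1],[0,0,0],1]
    - [[-0.557,-0.308,-1],[0,0,0],1]
    - [[-0.557,-0.308,-1],[0,0,0],1]
    - [[-0.557,-0.308,-1],[0,0,0],1]

```text
time: 10.65
tool_pos: [0.4039, -0.2185, 0.1982]
tool_rot: [0.793, -0.598, -0.069, 0.091]
contact_force: [0.4, -0.3, -4.9]
gripper_width: 0.572
```

Request:
drive_tool:
  motion:
    - [[-0.557,-0.308,-1],[0,0,0],1]
    - [[-0.557,-0.308,-1],[0,0,0],1]
    - [[-0.557,-0.308,-1],[0,0,0],1]
    - [[-0.45,-0.25,-0.8],[0,0,0],1]
    - [[-0.28,-0.15,-0.5],[0,0,0],1]
    - [[-0.1,-0.05,-0.17],[0,0,0],1]
    - [[0,0,0],[0,0,0],1]
    - [[0,0,0],[0,0,0],1]
    - [[0,0,0],[0,0,0],1]

```text
time: 11.55
tool_pos: [0.3701, -0.3441, 0.2]
tool_rot: [0.794, -0.598, -0.069, 0.091]
contact_force: [-0.6, -0.2, -4.5]
gripper_width: 0.569
```

```bash
python3 - <<'E'
from h import *
rel(None)
f=grab('wrist','w4.png'); P=cloud(f)
m=((P[...,0]>.42)&(P[...,0]<.56)&(P[...,1]<-.2)&(P[...,1]>-.44)&(P[...,2]>.010)&(P[...,2]<.04)).astype(np.uint8)
n,l,st,c=cv2.connectedComponentsWithStats(m); i=1+np.argmax(st[1:,4]); print(st[i],np.median(P[l==i][:,2]))
cs,_=cv2.findContours((l==i).astype(np.uint8),0,2); h=cv2.convexHull(max(cs,key=cv2.contourArea))
Q=(onplane(f,h.reshape(-1,2),.020)[:,:2]*1000).astype(np.float32); r=cv2.minAreaRect(Q); print(r,np.round(cv2.boxPoints(r),1))
Q=(P[l==i][:,:2]*1000).astype(np.float32); r=cv2.minAreaRect(Q); print(r)
E
```

```text
pos [ 0.3701 -0.3441  0.2   ] F [-0.6 -0.2 -4.5] w 0.569 t 11.55 toolx,y [0.974 0.227 0.   ] [-0.062  0.269 -0.961] j [-0.96 -0.05  1.78  0.1   1.66 -1.19]
[ 328  136   45  143 4961] 0.018900858606792137
((475.5145568847656, -311.04412841796875), (49.53357696533203, 169.53695678710938), 14.916217803955078) [[ 429.8 -235.5]
 [ 473.4 -399.3]
 [ 521.3 -386.6]
 [ 477.6 -222.8]]
((475.12322998046875, -309.7339172363281), (44.98970031738281, 168.73538208007812), 14.919612884521484)
```

View pics/w4.png

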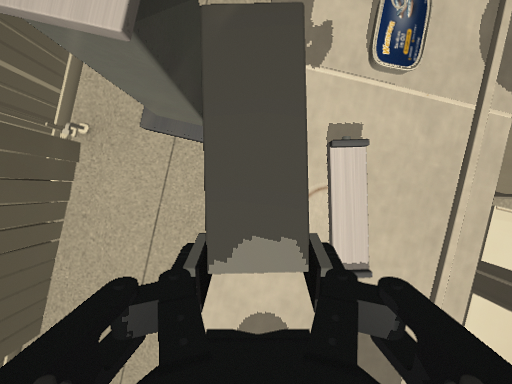

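The rest shows at (350,205), with stops at rows ~143 and ~271. The stone is in the jaws at (255,130). Now the bright rest top between the stops, and the stone's rectangle in the tool frame.

```bash
cat > m.py <<'E'
from h import *
def fitrect(f,mask,z):
    n,l,st,c=cv2.connectedComponentsWithStats(mask.astype(np.uint8)); i=1+np.argmax(st[1:,4])
    cs,_=cv2.findContours((l==i).astype(np.uint8),0,2); h=cv2.convexHull(max(cs,key=cv2.contourArea))
    r=cv2.minAreaRect((onplane(f,h.reshape(-1,2),z)[:,:2]*1000).astype(np.float32))
    return st[i],r,np.round(cv2.boxPoints(r),1)
f=grab('wrist'); P=cloud(f); s=manip.state(); p=np.array(s['tool_pos']); Rm=q2R(s['tool_rot'])
g=cv2.cvtColor(f['img'],cv2.COLOR_BGR2GRAY); h=cv2.cvtColor(f['img'],cv2.COLOR_BGR2HSV)
near=(P[...,0]>.42)&(P[...,0]<.56)&(P[...,1]<-.21)&(P[...,1]>-.42)&(P[...,2]>.012)&(P[...,2]<.04)
print('gray pct',np.percentile(g[near],[5,25,50,75]))
print('top',*fitrect(f,near&(g>130),.020))
print('all@30',*fitrect(f,near&(g<110),.030))
zt=p[2]+.0215
st=(abs(P[...,2]-zt)<.006)&(abs((P-p)@Rm[:,0])<.032)&((P-p)@Rm[:,2]>.025)&(h[...,1]<90)
b=fitrect(f,st,zt); print('stone',*b)
Q=P[st]; print('plane',np.linalg.lstsq(np.c_[Q[:,:2],np.ones(len(Q))],Q[:,2],rcond=None)[0],np.median(Q[:,2])-p[2])
E
python3 m.py
```

```text
gray pct [ 75. 186. 189. 193.]
top [ 330  146   39  118 4123] ((474.2481994628906, -308.792236328125), (43.32162094116211, 139.269775390625), 14.929667472839355) [[ 435.4 -247.1]
 [ 471.3 -381.7]
 [ 513.1 -370.5]
 [ 477.2 -235.9]]
all@30 [328 136  41 110 455] ((447.73187255859375, -291.97784423828125), (129.12200927734375, 43.127750396728516), 83.77842712402344) [[ 419.3 -353.8]
 [ 462.2 -358.5]
 [ 476.2 -230.1]
 [ 433.3 -225.5]]
stone [  200     2   109   213 21845] ((353.1529846191406, -276.8837585449219), (49.44078063964844, 100.4561767578125), 14.46855640411377) [[ 316.7 -234.4]
 [ 341.8 -331.7]
 [ 389.6 -319.3]
 [ 364.5 -222.1]]
plane [ 0.00153813 -0.00776736  0.21813078] 0.02081307591220971
```

```bash
cat >> m.py <<'E'
def sides(mask,z,r0,r1):
    n,l,st_,c=cv2.connectedComponentsWithStats(mask.astype(np.uint8)); M=l==1+np.argmax(st_[1:,4]); out=[]
    for side in (0,-1):
        pts=[(np.flatnonzero(M[v])[side],v) for v in range(r0,r1) if M[v].any()]
        W=(onplane(f,pts,z)[:,:2]*1000).astype(np.float32); a=cv2.fitLine(W,cv2.DIST_HUBER,0,.01,.01).ravel()
        out.append((round(float(np.degrees(np.arctan(a[0]/-a[1]))),2),np.round(a[2:],1),len(pts)))
    return out
print('stone sides',sides(st,zt,8,200)); print('rest sides',sides(near&(g>130),.020,152,258))
E
python3 m.py | tail -2
```

```text
stone sides [(14.48, array([ 328.2, -278.2], dtype=float32), 192), (14.38, array([ 374.6, -262.3], dtype=float32), 192)]
rest sides [(15.38, array([ 447.2, -289.6], dtype=float32), 106), (14.91, array([ 494.8, -303.9], dtype=float32), 106)]
```

```bash
python3 - <<'E'
from h import *
for n in ('scene','side'):
    f=grab(n); P=cloud(f); k=(P[...,2]>.04)&(P[...,2]<.4)&(P[...,0]>.38)&(P[...,0]<.70)&(P[...,1]<-.37)&(P[...,1]>-.65)
    Q=P[k]
    for a in np.arange(-.65,-.37,.04):
        q=Q[(Q[:,1]>=a)&(Q[:,1]<a+.04)]
        if len(q)>5: print(n,round(a,2),len(q),np.round(np.percentile(q[:,0],[3,97]),3),'z',np.round(np.percentile(q[:,2],[3,97]),3))
rel([.4885,-.3632,.06])
E
```

```text
scene -0.65 656 [0.509 0.618] z [0.046 0.367]
scene -0.61 202 [0.53 0.62] z [0.063 0.391]
scene -0.57 148 [0.401 0.621] z [0.044 0.396]
scene -0.53 173 [0.403 0.62 ] z [0.047 0.394]
scene -0.49 139 [0.612 0.62 ] z [0.248 0.395]
scene -0.45 158 [0.611 0.62 ] z [0.046 0.396]
scene -0.41 203 [0.404 0.675] z [0.074 0.396]
side -0.65 909 [0.51 0.62] z [0.068 0.387]
side -0.61 543 [0.397 0.621] z [0.043 0.39 ]
side -0.57 417 [0.392 0.621] z [0.058 0.391]
side -0.53 233 [0.43  0.621] z [0.07  0.394]
side -0.49 196 [0.618 0.621] z [0.253 0.395]
side -0.45 500 [0.382 0.621] z [0.258 0.398]
side -0.41 513 [0.383 0.684] z [0.086 0.388]
pos [ 0.37   -0.3447  0.2001] F [-0.4  0.5 -4.6] w 0.572 t 11.8 toolx,y [0.974 0.226 0.   ] [-0.062  0.269 -0.961] j [-0.96 -0.05  1.78  0.1   1.66 -1.19]
need tool units [ 4.451  4.891 -3.27 ]
```

Nothing is within 5 cm of the planned path. Moving to 33 mm above the placed height, over the rest.

Request:
drive_tool:
  motion:
    - [[0,0,0],[0,-0.115,0.03],1]
    - [[0.45,0.49,-0.33],[0,0,0],1]
    - [[0.75,0.82,-0.55],[0,0,0],1]
    - [[0.8,0.88,-0.59],[0,0,0],1]
    - [[0.8,0.88,-0.59],[0,0,0],1]
    - [[0.75,0.82,-0.55],[0,0,0],1]
    - [[0.6,0.66,-0.44],[0,0,0],1]
    - [[0.3,0.34,-0.22],[0,0,0],1]
    - [[0,0,0],[0,0,0],1]
    - [[0,0,0],[0,0,0],1]

```text
time: 12.8
tool_pos: [0.4884, -0.3626, 0.0606]
tool_rot: [0.793, -0.598, -0.072, 0.095]
contact_force: [0.0, -0.4, -3.3]
gripper_width: 0.566
```

```bash
python3 - <<'E'
from h import *
rel([.4885,-.3632,.030])
f=grab('wrist','w5.png');s=grab('side');h=grab('scene')
z=lambda i,k:cv2.resize(i,None,fx=k,fy=k,interpolation=cv2.INTER_CUBIC)
A=z(f['img'],.8)[:288]; B=z(s['img'][170:270,200:300],2.88); C=z(h['img'][140:220,270:350],3.6)[:288,:100*2]
cv2.imwrite('pics/c5.png',np.hstack([A,B,z(h['img'][150:220,290:350],1)[:0].reshape(288,0,3)]) )
cv2.imwrite('pics/c5.png',np.vstack([np.hstack([A,B]),np.hstack([z(h['img'][140:220,270:370],2.88),np.zeros((230,698-288,3),np.uint8)])]))
P=cloud(f); p=np.array(manip.state()['tool_pos'])
k=(abs(P[...,2]-p[2]-.0215)<.006)&((P-p)[...,1]>.03)&((P-p)[...,1]<.1)&(abs(P[...,0]-.475)<.02)
Q=P[k]; print('plane',np.linalg.lstsq(np.c_[Q[:,:2],np.ones(len(Q))],Q[:,2],rcond=None)[0],np.median(Q[:,2])-p[2])
E
```

```text
pos [ 0.4884 -0.3626  0.0606] F [ 0.  -0.4 -3.3] w 0.566 t 12.8 toolx,y [0.972 0.236 0.   ] [-0.065  0.268 -0.961] j [-0.82  0.32  1.63  0.14  1.44 -1.1 ]
need tool units [-1.00e-03  1.17e+00 -3.60e-01]
plane [ 0.00099543 -0.00733014  0.07876703] 0.019857423352222743
```

View pics/c5.png

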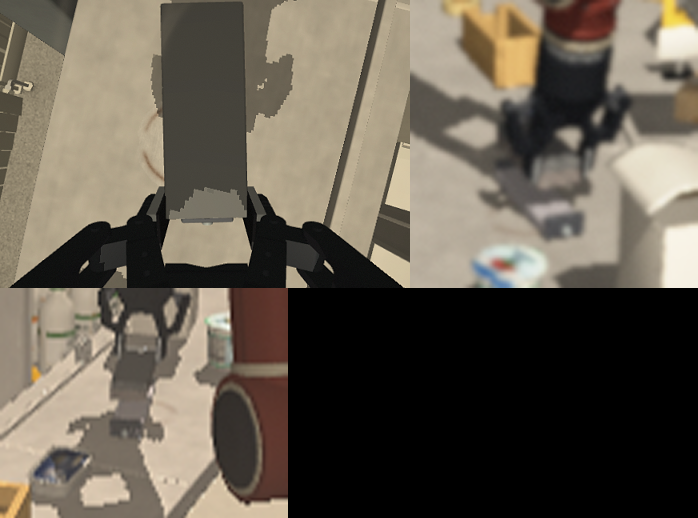

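The stone sits over the rest, with a strip of the rest's −y stop visible just past its end, at (208,220) in the wrist panel. I'll check that strip's position against my rest estimate.

```bash
python3 - <<'E'
from h import *
f=grab('wrist'); P=cloud(f); c=np.array([.4747,-.3105,0]); u=np.array([.2590,-.9659,0]); v=np.array([.9659,.2590,0])
X=(P-c)@u*1000; Y=(P-c)@v*1000; Z=P[...,2]*1000
k=(X>50)&(X<95)&(abs(Y)<40)&(Z>10)&(Z<36)
for x in range(60,92,2):
    q=k&(abs(X-x)<1)
    if q.sum()>3: print(x,q.sum(),'z',np.round(np.median(Z[q]),1),'Y',np.round(np.percentile(Y[q],[2,98]),1))
g=grab('scene'); P=cloud(g); X=(P-c)@u*1000; Y=(P-c)@v*1000; Z=P[...,2]*1000
k=(X>-95)&(X<-50)&(abs(Y)<40)&(Z>10)&(Z<45)
for x in range(-92,-48,3):
    q=k&(abs(X-x)<1.5)
    if q.sum()>1: print('scene',x,q.sum(),'z',np.round(np.median(Z[q]),1),'Y',np.round(np.percentile(Y[q],[2,98]),1))
E
```

```text
80 113 z 29.1 Y [-20.6  20.8]
82 119 z 28.4 Y [-19.9  20.9]
86 10 z 16.5 Y [-2.8  4. ]
88 28 z 15.7 Y [-4.5  4.6]
scene -92 2 z 26.9 Y [10.4 18.1]
scene -89 5 z 16.9 Y [-12.6   6.1]
scene -86 12 z 18.4 Y [-21.5  18. ]
scene -83 12 z 15.7 Y [-16.1  14.4]
scene -80 12 z 21.8 Y [-20.4  18.9]
scene -77 7 z 25.2 Y [-19.3  11.6]
scene -74 2 z 23.9 Y [-7.1 20.1]
scene -59 2 z 17.6 Y [-21.6   2.1]
scene -53 2 z 18.9 Y [-12.6  14.8]
scene -50 2 z 20.0 Y [-16.3  15.2]
```

The stop's outer edge measures 83 instead of 81 mm, so I'll shift 1.5 mm along, correct the 0.4° tilt, and lower.

Request:
drive_tool:
  motion:
    - [[0,-0.017,-0.058],[0.08,0,0],1]
    - [[0,0.48,-0.14],[0,0,0],1]
    - [[0,0.38,-0.11],[0,0,0],1]
    - [[0,0.2,-0.055],[0,0,0],1]
    - [[0,0,0],[0,0,0],1]
    - [[0,0,0],[0,0,0],1]

```text
time: 13.65
tool_pos: [0.4887, -0.3635, 0.0319]
tool_rot: [0.795, -0.594, -0.071, 0.095]
contact_force: [-0.6, -0.3, -4.2]
gripper_width: 0.566
```

Request:
drive_tool:
  motion:
    - [[0,0.04,-0.011],[0,0,0],1]
    - [[0,0.04,-0.011],[0,0,0],1]
    - [[0,0.04,-0.011],[0,0,0],1]
    - [[0,0,0],[0,0,0],1]

```text
time: 14.05
tool_pos: [0.4888, -0.3637, 0.0293]
tool_rot: [0.795, -0.595, -0.071, 0.095]
contact_force: [0.1, 0.2, -4.8]
gripper_width: 0.568
```

Request:
drive_tool:
  motion:
    - [[0,0.04,-0.011],[0,0,0],1]
    - [[0,0.02,-0.006],[0,0,0],1]
    - [[0,0,0],[0,0,0],1]
    - [[0,0,0],[0,0,0],1]

```text
time: 14.45
tool_pos: [0.4888, -0.3636, 0.0277]
tool_rot: [0.795, -0.595, -0.071, 0.095]
contact_force: [0.0, 0.2, -4.1]
gripper_width: 0.574
```

Request:
drive_tool:
  motion:
    - [[0,0.03,-0.008],[0,0,0],1]
    - [[0,0,0],[0,0,0],1]
    - [[0,0,0],[0,0,0],1]

```text
time: 14.75
tool_pos: [0.4888, -0.3636, 0.027]
tool_rot: [0.795, -0.595, -0.071, 0.095]
contact_force: [0.6, 0.2, -3.4]
gripper_width: 0.569
```

Request:
drive_tool:
  motion:
    - [[0,0.03,-0.008],[0,0,0],1]
    - [[0,0,0],[0,0,0],1]
    - [[0,0,0],[0,0,0],1]

```text
time: 15.05
tool_pos: [0.4888, -0.3636, 0.0261]
tool_rot: [0.795, -0.595, -0.071, 0.095]
contact_force: [0.7, 0.3, -4.2]
gripper_width: 0.572
```

Request:
drive_tool:
  motion:
    - [[0,0.03,-0.008],[0,0,0],1]
    - [[0,0,0],[0,0,0],1]
    - [[0,0,0],[0,0,0],1]

```text
time: 15.35
tool_pos: [0.4889, -0.3637, 0.0255]
tool_rot: [0.795, -0.595, -0.071, 0.095]
contact_force: [-1.0, 0.6, -3.6]
gripper_width: 0.569
```

```bash
cat > n.py <<'E'
from h import *
rel(None); c=np.array([.4751,-.3119,0]); u=np.array([.2590,-.9659,0]); v=np.array([.9659,.2590,0])
for n in ('wrist','side','scene'):
    f=grab(n); P=cloud(f); X=(P-c)@u*1000; Y=(P-c)@v*1000; Z=P[...,2]*1000
    k=(abs(X+25)<35)&(abs(Y)<18)&(Z>40)&(Z<62)
    if k.sum()>20: print(n,k.sum(),'z',np.median(Z[k]),'slope X,Y',np.round(np.linalg.lstsq(np.c_[X[k],Y[k],np.ones(k.sum())],Z[k],rcond=None)[0],4))
E
python3 n.py
```

```text
pos [ 0.4889 -0.3637  0.0255] F [-1.   0.6 -3.6] w 0.569 t 15.35 toolx,y [0.972 0.236 0.   ] [-0.066  0.274 -0.959] j [-0.83  0.37  1.63  0.14  1.39 -1.11]
wrist 11061 z 46.856057696931494 slope X,Y [7.00000e-04 1.00000e-04 4.68798e+01]
scene 59 z 44.91995963090689 slope X,Y [-1.0500e-02 -1.6000e-03  4.4404e+01]
```

Level within 0.05°, and the top is at about 48 mm after the known −1.1 mm bias, so contact is imminent.

Request:
drive_tool:
  motion:
    - [[0,0.024,-0.007],[0,0,0],1]
    - [[0,0,0],[0,0,0],1]
    - [[0,0,0],[0,0,0],1]

```text
time: 15.8
tool_pos: [0.4889, -0.3637, 0.0255]
tool_rot: [0.795, -0.595, -0.071, 0.095]
contact_force: [-2.3, 1.1, 1.6]
gripper_width: 0.566
```

Request:
drive_tool:
  motion:
    - [[0,0.024,-0.007],[0,0,0],1]
    - [[0,0,0],[0,0,0],1]
    - [[0,0,0],[0,0,0],1]

```text
time: 16.1
tool_pos: [0.4889, -0.3637, 0.0255]
tool_rot: [0.795, -0.595, -0.071, 0.095]
contact_force: [-2.5, 2.3, 5.2]
gripper_width: 0.568
```

Contact: the force went from −4 to +5 N. Backing off slightly and releasing.

Request:
drive_tool:
  motion:
    - [[0,-0.03,0.008],[0,0,0],1]
    - [[0,0,0],[0,0,0],-0.3]
    - [[0,0,0],[0,0,0],-0.5]
    - [[0,0,0],[0,0,0],-1]
    - [[0,0,0],[0,0,0],-1]
    - [[0,0,0],[0,0,0],-1]
    - [[0,0,0],[0,0,0],-1]

```text
time: 16.8
tool_pos: [0.4888, -0.3636, 0.0249]
tool_rot: [0.795, -0.595, -0.071, 0.095]
contact_force: [-0.6, 0.9, 0.2]
gripper_width: 1.003
```

```bash
python3 n.py
```

```text
pos [ 0.4888 -0.3636  0.0249] F [-0.6  0.9  0.2] w 1.003 t 16.8 toolx,y [0.972 0.236 0.   ] [-0.066  0.274 -0.959] j [-0.83  0.37  1.63  0.14  1.39 -1.11]
wrist 11162 z 46.8506610199278 slope X,Y [1.000e-04 7.000e-04 4.685e+01]
scene 68 z 44.75387693054178 slope X,Y [ 4.50000e-03 -4.31000e-02  4.50372e+01]
```

Request:
drive_tool:
  motion:
    - [[0,-0.3,0.08],[0,0,0],-1]
    - [[0,-0.6,0.17],[0,0,0],-1]
    - [[0,-0.96,0.27],[0,0,0],-1]
    - [[0,-0.96,0.27],[0,0,0],-1]
    - [[0,-0.96,0.27],[0,0,0],-1]
    - [[0,-0.96,0.27],[0,0,0],-1]
    - [[0,-0.96,0.27],[0,0,0],-1]
    - [[0,-0.5,0.14],[0,0,0],-1]
    - [[0,0,0],[0,0,0],-1]
    - [[0,0,0],[0,0,0],-1]

```text
time: 17.95
tool_pos: [0.4891, -0.3655, 0.1857]
tool_rot: [0.795, -0.595, -0.071, 0.095]
contact_force: [0.3, 0.2, -0.4]
gripper_width: 0.997
```

```bash
python3 n.py; python3 - <<'E'
import contextlib,io
with contextlib.redirect_stdout(io.StringIO()):
    from m import *
f=grab('wrist','w6.png'); P=cloud(f); Z=P[...,2]; h=cv2.cvtColor(f['img'],cv2.COLOR_BGR2HSV)
near=(abs(P[...,0]-.475)<.06)&(abs(P[...,1]+.312)<.1)
print('stone',*fitrect(f,near&(Z>.041)&(Z<.055),.048))
s=near&(Z>.010)&(Z<.036); c=np.array([.4751,-.3119,0]); u=np.array([.2590,-.9659,0]); v=np.array([.9659,.2590,0])
X=((P-c)@u*1000);Y=((P-c)@v*1000)
for nm,k in (('stop+',s&(Z>.024)&(X>60)&(X<90)),('stop-',s&(Z>.024)&(X<-60)&(X>-90)),('stoneX',near&(Z>.041)&(Z<.055))): print(nm,k.sum(),np.round(np.percentile(X[k],[3,97]),1),'Y',np.round(np.percentile(Y[k],[3,97]),1))
E
```

```text
pos [ 0.4891 -0.3655  0.1857] F [ 0.3  0.2 -0.4] w 0.997 t 17.95 toolx,y [0.972 0.236 0.   ] [-0.066  0.274 -0.959] j [-0.83  0.2   1.55  0.14  1.64 -1.07]
wrist 2342 z 46.86495232666793 slope X,Y [ 2.00000e-04 -1.10000e-03  4.68676e+01]
side 103 z 48.67009483694773 slope X,Y [-1.10000e-02 -1.23000e-02  4.84115e+01]
scene 59 z 44.93058489598667 slope X,Y [-2.33000e-02  2.85000e-02  4.43337e+01]Traceback (most recent call last):
  File "<stdin>", line 3, in <module>
  File "m.py", line 15, in <module>
    b=fitrect(f,st,zt); print('stone',*b)
  File "m.py", line 3, in fitrect
    n,l,st,c=cv2.connectedComponentsWithStats(mask.astype(np.uint8)); i=1+np.argmax(st[1:,4])
                                                                          ~~~~~~~~~^^^^^^^^^^
    return _wrapfunc(a, 'argmax', axis=axis, out=out, **kwds)
    return bound(*args, **kwds)
ValueError: attempt to get argmax of an empty sequence
```

```bash
python3 - <<'E'
from h import *
f=grab('wrist','w6.png'); P=cloud(f); Z=P[...,2]
near=(abs(P[...,0]-.475)<.06)&(abs(P[...,1]+.312)<.1)
c=np.array([.4751,-.3119,0]); u=np.array([.2590,-.9659,0]); v=np.array([.9659,.2590,0])
X=((P-c)@u*1000);Y=((P-c)@v*1000); st=near&(Z>.041)&(Z<.055)
cs,_=cv2.findContours(st.astype(np.uint8),0,2); r=cv2.minAreaRect((onplane(f,max(cs,key=cv2.contourArea).reshape(-1,2),.047)[:,:2]*1000).astype(np.float32)); print('stone',r)
for nm,k in (('stop+',near&(Z>.024)&(Z<.036)&(X>60)&(X<90)),('stop-',near&(Z>.024)&(Z<.036)&(X<-60)&(X>-90)),('stone',st)): print(nm,k.sum(),np.round(np.percentile(X[k],[3,97]),1) if k.any() else '','Y',np.round(np.percentile(Y[k],[3,97]),1) if k.any() else '')
E
```

```text
stone ((475.0887756347656, -310.2886962890625), (49.766353607177734, 129.4336700439453), 15.066267967224121)
stop+ 296 [73.4 80.9] Y [-20.1  20.7]
stop- 298 [-80.2 -72.7] Y [-19.8  20.8]
stone 6007 [-62.4  59.2] Y [-23.   23.8]
```

View pics/w6.png

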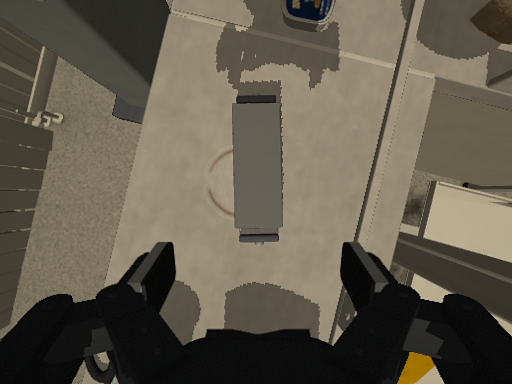

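The stone lies flat between both stops (stops at rows 100 and 237). It is 1.6 mm off centre along the rest, with lateral offset under 0.5 mm and yaw matching. The gripper is clear, so I'm handing in.

```bash
python3 -c "
from plant import manip
print(manip.job_done())"
```

```text
the job is handed in; nothing more can be done
None
```

The sharpening stone is on the metal bench rest, same face up, flat between the two stops and lined up with the rest. I pressed the notch end until it met the well floor (about 13 N). The stone stayed tipped at about 31°. I then gripped it across its width by the raised end, carried it over level, lowered it until it touched and let go.

**Last checks, with the gripper open and about 14 cm clear:**
- **Flatness:** the stone's top reads 46.9 mm, or 48 mm after correcting a roughly 1.1 mm low bias in the wrist camera, which is what it should be. It is level within 0.1°.
- **Alignment:** its angle is 15.07° against about 15° for the rest, and it is within 0.5 mm of centre sideways.
- **Fit between the stops:** it sits about 1.6 mm off centre lengthwise, leaving gaps of roughly 6 and 10 mm.
- **Time and force:** the job took about 18 s, and no force reading passed about 13 N.

**Disagreements and gaps:**
- The scene and side cameras put the stone's top 2–4 mm apart (44.9 and 48.7 mm). I trusted the closer wrist view.
- Estimates of the rest's centre differed by about 2 mm, well within the gaps.
- I did not re-measure the tin, tape and cheese at the end. The arm's path kept clear of the tin, and the last wrist view partly shows it. I never picked out the roll of tape in the pictures.

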